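# Slide a cardboard spacer ring along the rail into the corner pocket

## Task

Using only the fingertips, slide the cardboard spacer ring across the board until it rests against the blue rail, well before the pocket, then keep it against the rail and drag it along into the corner pocket, until it touches both the blue rail and the red end stop. Be gentle: do not grip, lift or tip the ring. Leave everything else where it stands, and finish clear of the ring.

Things in the scene. Friction and masses are not known exactly. Their poses are not given: they have to be found in the camera images.
- jig: Plywood board fixed to the table, 220 (its x) by 400 (its y) by 12 mm thick; origin at the centre of its underside, z up. Its y runs along the rail towards the pocket (roughly to the robot's left), its x across the board to the rail (away from the robot). Red end stop at the +y end: y = 180 to 200, x = -30 to 85 mm, 24 mm high above the board.
- rail (a point): Mid-length, on the top inner edge of the blue rail, at board x = 85, y = 0 mm. The rail fills board x = 85 to 107 mm over the board's whole length and stands 24 mm above the board's top. Axes as the board's.
- lip (a point): Centre of the top of the aluminium lip, at board x = -10, y = 155 mm. The lip is parallel to the rail, x = -19 to -1, y = 130 to 180 mm, 14 mm high above the board, with a mouth flaring away from the rail from y = 130 back to y = 100 mm (out to x = -28). Rail, stop and lip form the pocket, 86 mm wide, open towards -y.
- pocket (a point): Where the ring's centre (half-way up) finishes when it touches both the rail and the end stop: board x = 45, y = 140 mm, 22 mm above the board's underside. Axes as the board's.
- spacer_center (a point): Centre, half-way up, of the spacer ring: a brown cardboard ring lying flat on the board, 80 mm outside diameter, 60 mm bore open right through (shut fingertips fit inside), 20 mm high, about 60 g, slides freely. Lying flat, its centre is 22 mm above the board's underside. It starts 45 to 105 mm off the rail, at the end away from the pocket (board y = -150 to -60 mm).
- core: Bystander: a loose cardboard tube standing on the board, outside the lip, near the pocket; 38 mm diameter, 60 mm tall; origin at the centre of its underside.
- bundle_a: Bystander: seven-tube bundle with a kraft band standing left of the board, 114 mm across, 70 mm tall; origin at the centre of its underside.
- bundle_b: Bystander: seven-tube bundle with a green band standing right of the board, 114 mm across, 70 mm tall; origin at the centre of its underside.
- tape: Bystander: yellow roll of tape lying flat on the table right of the board, 100 mm across, 48 mm high; origin at the centre of its underside.
- glue: Bystander: white bottle with a red cap, 60 mm across, 150 mm tall, left of the board; origin at the centre of its underside.
- brush: Bystander: brush lying on the table beyond the board; origin on its underside.
- spacer: The same ring; origin at the centre of its underside.
Not all that is in view belongs to the job. Leave any black or green look-alike of the spacer alone.

How it is judged:
By the outcome, as a careful person would: the job done as asked, in the order asked, and still so for the second after the job is handed in, with the robot touching nothing.
It also fails if it takes over 64 s, if anything falls off the work surface, if the arm or the gripper's body presses on something with over 40 N, if the wrist force passes 120 N, or if a joint passes its speed limit or range.

## Robot

A 6-joint arm with a two-finger parallel gripper is mounted at the origin on the work surface. World frame = base frame: x ahead of the robot, y to its left, z up, the work surface at z = 0. Lengths are in m, angles in rad, forces in N, time in s.
With the tool pointing down it reaches from about 0.25 to 0.725 m from the base axis. Payload 4 kg.
Tool frame: the origin (TCP) lies on the front face of the gripper's body, between the roots of the fingers; the fingertips stand 73 mm ahead of it and the grasp point (between the pads) lies 54 mm ahead of it; z points along the fingers, y is the line along which they close (so a half turn about z gives the same grasp; the last joint's range is limited). The gripper opens to 85 mm and grips with 20 to 120 N. Pads are 22 mm wide; open, the fingers measure 114 mm over their backs; the gripper's body (76 mm by 85 mm) begins 54 mm behind the grasp point. The pads swing forward as they close: fully open they stand 13 mm farther back than shut.
Start: joints at [-1.333, 0.241, 0.005, 1.335, 0, 1.571], TCP at [0.118, -0.486, 0.304] pointing down, gripper open.
Joint ranges: [-2.72, 2.72], [-1.05, 1.87], [-1.09, 1.28], [-1.99, 2.15], [-1.42, 1.44], [-3.14, 3.14]. Speed limits (rad/s): [2.79, 2.79, 3.14, 3.14, 3.14, 3.14].

## Interface

Orientations are given as a unit quaternion [x, y, z, w].
In Python, from workcell import bot gives the robot as it stands. The module is installed in compiled form; this text tells all that it offers.
- The arm moves only by the tool step_arm, never from a script. Its argument "rows" is a list of rows, each a list of 2 entries, a list of its own where there are three numbers: the shift along the tool's x, y, z in mm, then the turn about the tool's z in degrees. A call has 1 to 12 rows; each row is the pose to reach, as a shift and turn from the pose commanded when the call began, along the tool's axes at that moment; what a row does not reach only later rows make up. A row lasts 1/8 s, in which the tool goes at most 62.5 mm and 10.7 degrees, less where a joint would pass 70% of its speed; a pose out of reach is approached as far as the arm can. A call with a gripper value outside its range is refused whole. "claw" is the gripper's target within -1 to 1 (shut at 1, half-way at 0, fully open at -1), set as the call begins (left out, the last holds). The fingers move at their own pace and stop on an object; the grip force is fixed at half the most. Time passes only in rows, so rows that repeat a pose let the fingers close. It gives the time, the measured TCP pose, the force, the opening and the grip force at its end, in the units of the state.
- bot.get_obs(): the state, without advancing time (a new reading comes with each control period).
- bot.camera(name): name is "scene" or "top" or "wrist"; returns (picture, depth): 384x512x3 uint8, red, green, blue; 384x512 float32, m along the optical axis (not along the pixel's ray), 0 where there is no reading.
- bot.camera_params(name): a dict with "fx", "fy", "cx", "cy" (pixels), "pose" (4x4, takes a point from camera to world coordinates). Camera axes: x right, y up, looking along -z (the intrinsics and any distortion apply to the point x, -y, -z); pixel columns grow to the right and rows downward; lengths in m; the calibration is good to about 2 mm. A picture is of the moment at which its call begins: read the wrist's pose just before it. camera_params takes no time and is no camera call; for the wrist camera it gives the pose at the moment of the call.
- bot.job_done(): hands the job in; it is judged then, once.
Trained networks look in the newest picture that a camera, given by its name, has taken for a name from the list of things; names that differ only in an ending like _2 or _b are one class to them, and where a whole thing is asked for, a point or a joint stands for the part that bears it (a point fixed in the world has none). Each returns a list of dicts, best first, with "score" (0 to 1); they miss things now and then, are a little off and sometimes report something else, mostly with a low value. They report only what shows in the picture. A call takes as long as a camera call. They do not tell look-alikes from the thing itself.
- bot.trace(target, camera): "pixels" (384x512 bool, what is visible of it) and "uv" ([column, row] in pixels, amid what is visible of it).
The state is a dict: "clock": time; "joint_pos": joint angles; "joint_vel": joint speeds; "tau": joint torques, N m; "eef_pos": TCP position; "tool_rot": TCP orientation; "ft_force": force on the tool from outside, world axes, zero at the start; "ft_torque": the same for the moment, N m; "grip_width": finger opening in m; "grasp_force": force on a finger pad.
Only numpy, scipy, OpenCV 4.12 (cv2) and the standard library are available. Lean on these libraries where they do the work, as an engineer would, in place of code of your own. Each camera call takes 0.05 s, during which the arm holds its last target. There are 200 camera calls.

## Working session

There is one attempt and no reset: what is moved stays moved. The work goes in short steps, Python scripts to look and compute and a tool call to move; the robot and the scene stay as the last step left them, time stands still between calls to the robot, and variables do not carry over. Pictures are saved under pics/ and viewed, at most 10 in all, crops included, and the job is handed in when it is done.

Besides the shell and the picture viewer there is one more tool, called in YAML: its name, and indented under it one key for each argument. step_arm: Moves the arm, as the interface text tells. Its arguments: {"type":"object","properties":{"rows":{"type":"array"},"claw":{"type":"number"}},"required":["rows"]}

```bash
mkdir -p pics; cat > h.py <<'E'
import numpy as np,cv2
from workcell import bot
from scipy.spatial.transform import Rotation as R
def cloud(name,d,P=None):
    P=P or bot.camera_params(name); v,u=np.mgrid[:384,:512]
    X=np.stack([(u-P['cx'])/P['fx']*d,-(v-P['cy'])/P['fy']*d,-d],-1)
    T=np.array(P['pose']); return X@T[:3,:3].T+T[:3,3]
E
python3 - <<'E'
from h import *
o=bot.get_obs();print({k:np.round(o[k],3) for k in('clock','eef_pos','tool_rot','ft_force','grip_width')})
ims=[]
for c in('top','scene'):
    p,d=bot.camera(c);W=cloud(c,d);np.savez(c,p=p,d=d,W=W)
    print(c,{k:np.round(v,3).tolist() for k,v in bot.camera_params(c).items()})
    cv2.imwrite(f'pics/{c}0.png',p[:,:,::-1])
    for t in('jig','spacer','lip','rail','core'):
        for r in bot.trace(t,c):
            m=r['pixels']&(d>0);q=W[m];print(t,round(r['score'],2),np.round(r['uv']),m.sum(),np.round(np.median(q,0),3),np.round(q.min(0),3),np.round(q.max(0),3))
E
```

```text
{'clock': np.float64(0.0), 'eef_pos': array([ 0.118, -0.485,  0.303]), 'tool_rot': array([ 0.993,  0.119, -0.   , -0.001]), 'ft_force': array([ 0.167, -0.406, -0.247]), 'grip_width': np.float64(0.086)}
top {'fx': 493.872, 'fy': 493.872, 'cx': 254.363, 'cy': 191.013, 'pose': [[-0.028, 0.996, -0.084, 0.462], [-1.0, -0.028, -0.005, 0.006], [-0.008, 0.084, 0.996, 1.374], [0.0, 0.0, 0.0, 1.0]]}
jig 0.62 [276. 202.] 10951 [ 0.548 -0.054  0.014] [ 0.409 -0.275 -0.003] [0.693 0.158 0.079]
spacer 0.82 [235. 276.] 351 [0.334 0.096 0.02 ] [ 0.296  0.058 -0.004] [0.372 0.14  0.028]
spacer 0.7 [317. 188.] 323 [ 0.557 -0.142  0.032] [ 0.519 -0.18   0.01 ] [ 0.596 -0.101  0.039]
spacer 0.64 [353. 122.] 345 [ 0.767 -0.245  0.02 ] [ 0.726 -0.286 -0.007] [ 0.805 -0.201  0.028]
spacer 0.53 [327. 267.] 360 [ 0.336 -0.184  0.02 ] [ 0.296 -0.224 -0.006] [ 0.373 -0.145  0.03 ]
lip 0.93 [280. 203.] 11174 [ 0.548 -0.054  0.014] [ 0.408 -0.272 -0.009] [0.693 0.159 0.079]
rail 0.62 [279. 199.] 11056 [ 0.549 -0.054  0.014] [ 0.409 -0.272 -0.004] [0.686 0.155 0.046]
rail 0.22 [231. 119.] 758 [0.776 0.067 0.019] 
[... 549 characters left out ...]
5  0.025] [ 0.522 -0.173  0.009] [ 0.602 -0.097  0.031]
spacer 0.67 [212. 173.] 247 [ 0.35  -0.179  0.012] [ 0.298 -0.216 -0.007] [ 0.38  -0.141  0.019]
spacer 0.64 [295. 171.] 250 [0.345 0.103 0.011] [ 0.297  0.065 -0.005] [0.377 0.14  0.019]
spacer 0.54 [164. 253.] 167 [ 0.741 -0.241  0.015] [ 0.711 -0.27  -0.004] [ 0.762 -0.203  0.02 ]
lip 0.76 [244. 214.] 6174 [ 0.576 -0.044  0.009] [ 0.39  -0.271 -0.007] [0.693 0.163 0.037]
rail 0.77 [244. 216.] 5857 [ 0.577 -0.043  0.009] [ 0.412 -0.264 -0.006] [0.693 0.165 0.037]
rail 0.66 [280. 269.] 941 [0.787 0.069 0.015] [ 0.756 -0.055 -0.003] [0.802 0.149 0.021]
core 0.78 [268. 184.] 211 [0.474 0.032 0.048] [0.451 0.015 0.011] [0.482 0.051 0.072]
```

View pics/top0.png

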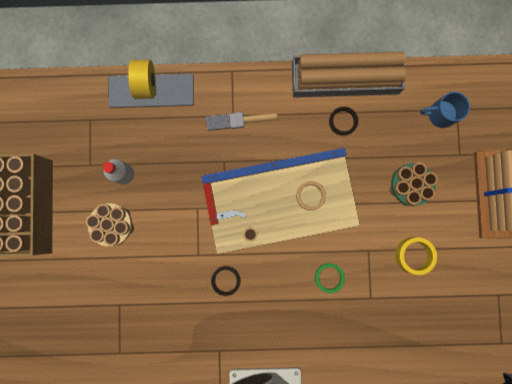

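View pics/scene0.png

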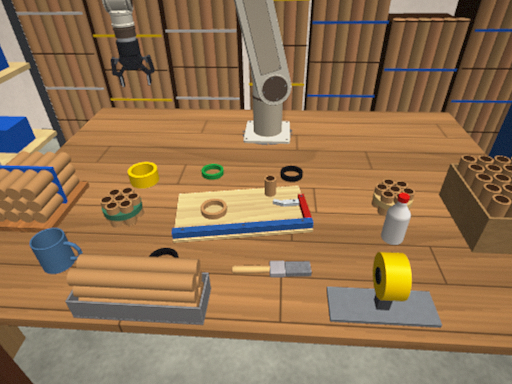

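```bash
cat >> h.py <<'E'
from scipy.optimize import least_squares
def circ(q,r=None):
    f=lambda a:np.hypot(q[:,0]-a[0],q[:,1]-a[1])-a[2]
    return least_squares(f,[*q.mean(0)[:2],.035],loss='soft_l1',f_scale=.003).x
def hsv(p): return cv2.cvtColor(p,cv2.COLOR_RGB2HSV)
E
python3 - <<'E'
from h import *
z=np.load('top.npz');p,d,W=z['p'],z['d'],z['W'];H=hsv(p);x,y,zz=W[...,0],W[...,1],W[...,2]
reg=(x>.38)&(x<.72)&(y>-.3)&(y<.19)
blue=reg&(H[...,0]>100)&(H[...,0]<130)&(H[...,1]>120)
red=reg&((H[...,0]<8)|(H[...,0]>172))&(H[...,1]>150)
for n,m in(('blue',blue),('red',red)):
    print(n,m.sum(),np.percentile(zz[m],[10,50,90]),cv2.minAreaRect((W[m&(zz>.027)][:,:2]*1000).astype(np.float32)))
wood=reg&(zz>.005)&(zz<.05)
print('board',cv2.minAreaRect((W[wood][:,:2]*1000).astype(np.float32)))
ring=reg&(np.hypot(x-.557,y+.142)<.06)&(zz>.024)
print('ring',ring.sum(),circ(W[ring]),np.median(zz[ring]))
core=(np.hypot(x-.457,y-.027)<.04)&(zz>.06);print('core',W[core].mean(0),W[core].max(0),W[core].min(0))
lip=reg&(zz>.02)&(np.hypot(x-.51,y-.06)<.05);print('lip',W[lip].mean(0),lip.sum())
E
```

```text
blue 983 [0.03344526 0.03690615 0.04058604] ((564.3701782226562, -54.83732604980469), (181.11451721191406, 396.3943176269531), 9.718154907226562)
red 288 [0.03289138 0.0370539  0.0406373 ] ((509.38287353515625, 100.90945434570312), (199.42547607421875, 74.07124328613281), 43.25709915161133)
board ((550.21923828125, -55.09147644042969), (488.8385314941406, 339.1932678222656), 89.9261474609375)
ring 307 [ 0.55779244 -0.14060201  0.03486107] 0.03260277915497056
core [0.46146147 0.00911392 1.16437328] [0.4749295  0.04574731 1.37380683] [0.44057472 0.00560648 0.06684719]
lip [0.5083729  0.07254785 0.03117036] 173
```

```bash
cat >> h.py <<'E'
def blob(m):
    n,l,s,c=cv2.connectedComponentsWithStats(m.astype(np.uint8)); return l==1+np.argmax(s[1:,4])
E
python3 - <<'E'
from h import *
z=np.load('top.npz');p,d,W=z['p'],z['d'],z['W'];H=hsv(p);x,y,zz=W[...,0],W[...,1],W[...,2]
P=bot.camera_params('top');T=np.array(P['pose'])
reg=(x>.38)&(x<.72)&(y>-.3)&(y<.19)
# ray-plane at known height for robustness
v,u=np.mgrid[:384,:512]
D=np.stack([(u-P['cx'])/P['fx'],-(v-P['cy'])/P['fy'],-np.ones_like(u)],-1)@T[:3,:3].T
def at(m,h): r=D[m];return (T[:3,3]+r*((h-T[2,3])/r[:,2])[:,None])[:,:2]*1000
blue=blob(reg&(H[...,0]>100)&(H[...,0]<130)&(H[...,1]>120)); red=blob(reg&((H[...,0]<8)|(H[...,0]>172))&(H[...,1]>150))
r=cv2.minAreaRect(at(blue,.036).astype(np.float32));print(r)
vx,vy,cx,cy=cv2.fitLine(at(blue,.036).astype(np.float32),cv2.DIST_HUBER,0,.01,.01).ravel()
if vy<0:vx,vy=-vx,-vy
ey=np.array([vx,vy]);ex=np.array([vy,-vx]);print('ang',np.degrees(np.arctan2(-vx,vy)))
b=at(blue,.036);s=b@ey;t=b@ex;print('rail along',s.min(),s.max(),'across',np.percentile(t,[0,2,98,100]))
b=at(red,.036);print('stop along',np.percentile(b@ey,[0,2,98,100]),'across',np.percentile(b@ex,[0,2,98,100]))
ring=reg&(np.hypot(x-.557,y+.142)<.06)&(zz>.024)
c=circ(at(ring,.032)/1000)*1000;print('ring',c,c[:2]@ey,c[:2]@ex)
core=np.array([457,27.]);print('core',core@ey,core@ex)
o=bot.get_obs();print(o['tool_rot'],R.from_quat(o['tool_rot']).as_matrix())
E
```

```text
((643.5880737304688, -41.31736755371094), (19.28128433227539, 396.7943420410156), 9.579296112060547)
ang 9.506602
rail along -345.4485911631855 51.35288899300082 across [618.1924783  618.82709493 637.07002291 637.65520192]
stop along [32.69606807 33.26001808 51.78781962 52.22780748] across [502.89783558 505.41526198 614.07531606 616.10191974]
ring [ 557.82074474 -140.66051032   34.86455486] -230.85913763444358 526.9282752375981
core -48.84950204193592 455.18316911160946
[ 9.92940935e-01  1.18609859e-01 -2.41768310e-06  2.57612158e-05] [[ 9.71863403e-01  2.35545169e-01  1.30983533e-06]
 [ 2.35545169e-01 -9.71863401e-01 -5.17322535e-05]
 [-1.09123014e-05  5.05852093e-05 -9.99999999e-01]]
```

step_arm:
  rows:
    - [[43, -19, 0], 0]
    - [[86, -38, 0], 0.5]
    - [[129, -57, 0], 1]
    - [[172, -77, 0], 1.5]
    - [[215, -96, 0], 2]
    - [[258, -115, 0], 2.5]
    - [[301, -135, 0], 3]
    - [[344, -155, 0], 3.5]
    - [[387, -175, 0], 4.1]
    - [[430, -195, 0], 4.1]
    - [[473, -214, 0], 4.1]
    - [[509, -231, 0], 4.1]
  claw: 1

```text
clock: 2.1
eef_pos: [0.5594, -0.1402, 0.3038]
tool_rot: [0.997, 0.083, 0.0, 0.0]
ft_force: [0.1, -0.5, 0.6]
grip_width: 0.0
grasp_force: 0.0
```

step_arm:
  rows:
    - [[0, 0, 40], 0]
    - [[0, 0, 80], 0]
    - [[0, 0, 110], 0]
    - [[0, 0, 110], 0]

```text
clock: 2.6
eef_pos: [0.5563, -0.141, 0.1912]
tool_rot: [0.997, 0.083, -0.003, -0.001]
ft_force: [-0.6, -0.3, -0.1]
grip_width: -0.0001
grasp_force: 0.0
```

```bash
python3 - <<'E'
from h import *
o=bot.get_obs();print({k:np.round(o[k],4) for k in('clock','eef_pos','tool_rot','ft_force','grip_width')})
P=bot.camera_params('wrist');p,d=bot.camera('wrist');W=cloud('wrist',d,P);x,y,z=W[...,0],W[...,1],W[...,2]
np.savez('wr',p=p,d=d,W=W)
T=o['eef_pos'];M=R.from_quat(o['tool_rot']).as_matrix()
L=(W-T)@M*1000  # tool coords
f=(d>0)&(abs(L[...,0])<25)&(abs(L[...,1])<60)&(L[...,2]>20)&(L[...,2]<85)
print('finger',f.sum(),np.percentile(L[f],[1,50,99],axis=0).round(1) if f.any() else '')
ring=(np.hypot(x-.558,y+.141)<.06)&(z>.025)&(z<.04)&~f
print('ring',ring.sum(),circ(W[ring]) if ring.sum()>20 else '',np.median(z[ring]))
cv2.imwrite('pics/w1.png',p[:,:,::-1])
E
```

```text
{'clock': np.float64(2.6), 'eef_pos': array([ 0.5563, -0.141 ,  0.1912]), 'tool_rot': array([ 0.9965,  0.0831, -0.003 , -0.0011]), 'ft_force': array([-0.5784, -0.3346, -0.0517]), 'grip_width': np.float64(-0.0001)}
finger 5277 [[ -9.6 -30.2  20.1]
 [ 10.6   1.4  28.3]
 [ 13.5  33.   65.8]]
ring 3556 [ 0.56011362 -0.14007865  0.03435148] 0.03236483173267274
```

View pics/w1.png

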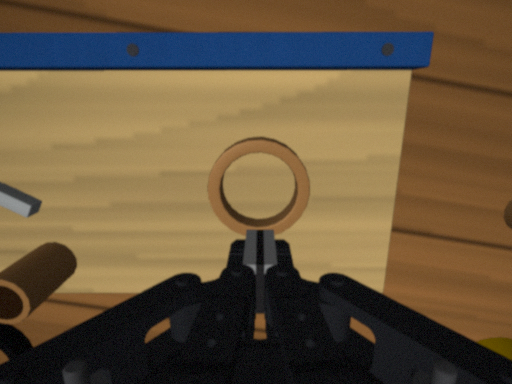

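step_arm:
  rows:
    - [[1, 0, 25], 0]
    - [[1, 0, 50], 0]
    - [[1, 0, 70], 0]
    - [[1, 0, 85], 0]
    - [[1, 0, 97], 0]
    - [[1, 0, 97], 0]
    - [[1, 0, 97], 0]

```text
clock: 3.52
eef_pos: [0.5596, -0.1415, 0.0977]
tool_rot: [0.997, 0.083, 0.001, 0.0]
ft_force: [0.0, -0.8, 0.2]
grip_width: 0.0001
grasp_force: 0.0
```

```bash
cat >> h.py <<'E'
def chk(n=None):
    a=np.radians(9.5);ex=np.array([np.cos(a),np.sin(a)]);ey=np.array([-ex[1],ex[0]])
    o=bot.get_obs();print({k:np.round(o[k],4) for k in('clock','eef_pos','tool_rot','ft_force')})
    B=lambda q:np.round([q@ex-532,q@ey+147],1)
    print('tcp board',B(o['eef_pos'][:2]*1000))
    P=bot.camera_params('wrist');p,d=bot.camera('wrist');W=cloud('wrist',d,P)*1000
    bx=W[...,:2]@ex-532;by=W[...,:2]@ey+147;z=W[...,2];H=hsv(p)
    L=(W/1000-o['eef_pos'])@R.from_quat(o['tool_rot']).as_matrix()*1000
    fing=(L[...,2]<80)&(abs(L[...,0])<16)&(abs(L[...,1])<60)&(L[...,2]>0)
    brown=(H[...,0]<22)&(H[...,1]>70)
    m=(d>0)&~fing&(z>26)&(z<38)&brown&(bx>-60)&(bx<86)&(by>-170)&(by<181)
    m=cv2.morphologyEx(m.astype(np.uint8),cv2.MORPH_OPEN,np.ones((3,3)))>0
    if m.sum()>50:
        q=np.c_[bx[m],by[m]];print('ring',m.sum(),circ(q/1000)*1000 , q.min(0),q.max(0),'z',np.percentile(z[m],[5,50,95]))
    b=(H[...,0]>100)&(H[...,0]<130)&(H[...,1]>120)&(z>32)&(z<42)&(by<200)
    if b.any():print('rail bx',np.percentile(bx[b],[1,99]))
    if n:cv2.imwrite(f'pics/{n}.png',p[:,:,::-1])
E
python3 -c "
from h import *
chk('w2')"
```

```text
{'clock': np.float64(3.525), 'eef_pos': array([ 0.5596, -0.1415,  0.0977]), 'tool_rot': array([9.965e-01, 8.300e-02, 6.000e-04, 2.000e-04]), 'ft_force': array([ 0.0235, -0.8381,  0.2288])}
tcp board [ -3.5 -84.9]
ring 3593 [ -4.20804084 -83.72190802  35.84866696] [ -44.01153425 -119.22149833] [ 35.86279548 -48.30974904] z [29.24060914 32.37432535 33.45706196]
rail bx [ 84.65658834 103.67539028]
```

View pics/w2.png

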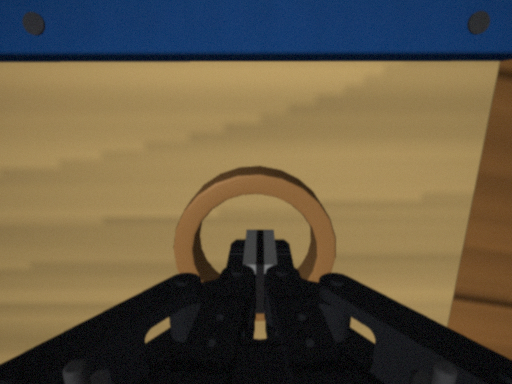

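step_arm:
  rows:
    - [[0, 0, 4], 0]
    - [[4, 0, 5], 0]
    - [[8, 0, 5], 0]
    - [[12, 0, 5], 0]
    - [[15, 0, 5], 0]
    - [[18, 0, 5], 0]
    - [[22, 0, 5], 0]
    - [[27, 0, 5], 0]
    - [[32, 0, 5], 0]
    - [[37, 0, 5], 0]
    - [[42, 0, 5], 0]
    - [[47, 0, 5], 0]

```text
clock: 5.08
eef_pos: [0.6057, -0.1335, 0.0919]
tool_rot: [0.997, 0.083, 0.0, 0.0]
ft_force: [-0.8, -0.2, -0.2]
grip_width: 0.0
grasp_force: 0.2
```

step_arm:
  rows:
    - [[4, 0, 0], 0]
    - [[7, 0, 0], 0]
    - [[10, 0, 0], 0]
    - [[12, 0, 0], 0]
    - [[14, 0, 0], 0]
    - [[14, 0, 0], 0]

```text
clock: 5.82
eef_pos: [0.6194, -0.1313, 0.0919]
tool_rot: [0.997, 0.083, 0.0, 0.0]
ft_force: [0.4, -0.4, -0.0]
grip_width: 0.0001
grasp_force: 0.0
```

```bash
python3 -c "
from h import *
chk('w3')"
```

```text
{'clock': np.float64(5.825), 'eef_pos': array([ 0.6194, -0.1313,  0.0919]), 'tool_rot': array([9.965e-01, 8.300e-02, 2.000e-04, 0.000e+00]), 'ft_force': array([ 0.4267, -0.3723, -0.0214])}
tcp board [ 57.2 -84.7]
ring 1067 [ 43.05656049 -85.97480951  34.37728131] [   7.77180971 -105.65416393] [ 79.15621627 -66.81301935] z [26.93412468 31.79044604 33.2821503 ]
rail bx [ 86.14261161 106.81217436]
```

View pics/w3.png

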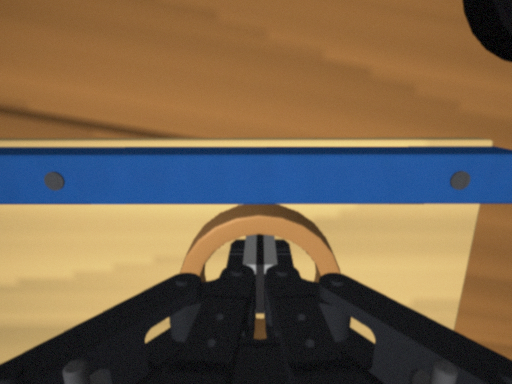

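step_arm:
  rows:
    - [[1, 0, 0], 0]
    - [[2, 0, 0], 0]
    - [[2, 0, 0], 0]

```text
clock: 6.25
eef_pos: [0.6212, -0.131, 0.0919]
tool_rot: [0.997, 0.083, 0.0, 0.0]
ft_force: [0.2, -0.3, 0.7]
grip_width: 0.0001
grasp_force: 0.0
```

step_arm:
  rows:
    - [[0.7, 0, 0], 0]
    - [[1.5, 0, 0], 0]
    - [[1.5, 0, 0], 0]

```text
clock: 6.62
eef_pos: [0.6227, -0.1307, 0.0919]
tool_rot: [0.997, 0.083, 0.0, 0.0]
ft_force: [-0.7, -0.9, -0.2]
grip_width: -0.0003
grasp_force: 0.0
```

step_arm:
  rows:
    - [[0.7, 0, 0], 0]
    - [[1.5, 0, 0], 0]
    - [[1.5, 0, 0], 0]

```text
clock: 7.0
eef_pos: [0.6242, -0.1304, 0.0919]
tool_rot: [0.997, 0.083, 0.0, 0.0]
ft_force: [0.4, -0.2, 0.0]
grip_width: -0.0004
grasp_force: 0.0
```

```bash
python3 -c "
from h import *
chk()"
```

```text
{'clock': np.float64(7.0), 'eef_pos': array([ 0.6242, -0.1304,  0.0919]), 'tool_rot': array([9.965e-01, 8.310e-02, 1.000e-04, 0.000e+00]), 'ft_force': array([ 0.3708, -0.2151,  0.0488])}
tcp board [ 62.2 -84.7]
ring 892 [ 47.73290816 -85.88092945  34.32459471] [  12.61160093 -105.67981175] [ 83.35610772 -66.11221589] z [27.43023637 32.02597299 33.31576733]
rail bx [ 86.17121134 106.86462689]
```

step_arm:
  rows:
    - [[0.5, 0, 0], 0]
    - [[1, 0, 0], 0]
    - [[1, 0, 0], 0]

```text
clock: 7.42
eef_pos: [0.6249, -0.1303, 0.0919]
tool_rot: [0.997, 0.083, -0.0, 0.0]
ft_force: [-1.0, 0.1, 0.9]
grip_width: -0.0005
grasp_force: 0.5
```

step_arm:
  rows:
    - [[0.5, 0, 0], 0]
    - [[1, 0, 0], 0]
    - [[1, 0, 0], 0]

```text
clock: 7.8
eef_pos: [0.6253, -0.1302, 0.0918]
tool_rot: [0.997, 0.083, -0.001, 0.0]
ft_force: [-4.9, -1.3, 4.0]
grip_width: 0.0001
grasp_force: 2.3
```

step_arm:
  rows:
    - [[-5, 0, 0], 0]
    - [[-10, 0, 0], 0]
    - [[-15, 0, 0], 0]
    - [[-15, -4, 0], 0]
    - [[-15, -8, 0], 0]
    - [[-15, -11, 0], 0]
    - [[-15, -14, 0], 0]
    - [[-15, -17, 0], 0]
    - [[-15, -20, 0], 0]
    - [[-15, -24, 0], 0]
    - [[-15, -28, 0], 0]
    - [[-15, -32, 0], 0]

```text
clock: 9.3
eef_pos: [0.606, -0.1008, 0.0919]
tool_rot: [0.997, 0.083, -0.0, -0.0]
ft_force: [0.5, -0.4, 0.1]
grip_width: -0.0002
grasp_force: 0.2
```

```bash
python3 -c "
from h import *
chk('w4')"
```

```text
{'clock': np.float64(9.3), 'eef_pos': array([ 0.606 , -0.1008,  0.0919]), 'tool_rot': array([ 0.9965,  0.083 , -0.    , -0.    ]), 'ft_force': array([ 0.4883, -0.4491,  0.0593])}
tcp board [ 49.  -52.4]
ring 3367 [ 44.75753144 -67.88100715  35.38959242] [   7.0932978  -101.18272919] [ 85.02051595 -34.62709161] z [29.93209136 32.38035653 33.49858981]
rail bx [ 85.9536612  106.70000393]
```

View pics/w4.png

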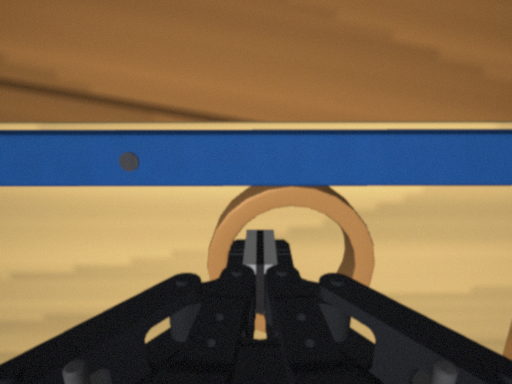

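step_arm:
  rows:
    - [[0, -6, 0], 0]
    - [[0, -13, 0], 0]
    - [[0, -20, 0], 0]
    - [[0, -27, 0], 0]
    - [[0, -34, 0], 0]
    - [[0, -41, 0], 0]
    - [[0, -48, 0], 0]
    - [[0, -55, 0], 0]
    - [[0, -62, 0], 0]
    - [[0, -69, 0], 0]
    - [[0, -76, 0], 0]
    - [[0, -83, 0], 0]

```text
clock: 10.85
eef_pos: [0.5922, -0.0187, 0.0919]
tool_rot: [0.997, 0.083, 0.0, 0.0]
ft_force: [0.9, -0.2, 0.2]
grip_width: -0.0
grasp_force: 0.2
```

```bash
python3 -c "
from h import *
chk()"
```

```text
{'clock': np.float64(10.85), 'eef_pos': array([ 0.5922, -0.0187,  0.0919]), 'tool_rot': array([0.9965, 0.083 , 0.    , 0.    ]), 'ft_force': array([ 0.9379, -0.15  ,  0.2221])}
tcp board [49.  30.8]
ring 3362 [44.63249267 15.42936175 35.30991289] [  6.75380078 -17.31291001] [83.46684571 48.62614159] z [29.78446222 32.39074853 33.43477682]
rail bx [ 85.83052145 106.45072981]
```

step_arm:
  rows:
    - [[0, -7, 0], 0]
    - [[0, -15, 0], 0]
    - [[0, -23, 0], 0]
    - [[0, -31, 0], 0]
    - [[0, -39, 0], 0]
    - [[0, -47, 0], 0]
    - [[0, -55, 0], 0]
    - [[0, -63, 0], 0]
    - [[0, -71, 0], 0]
    - [[0, -79, 0], 0]
    - [[0, -87, 0], 0]
    - [[0, -93, 0], 0]

```text
clock: 12.4
eef_pos: [0.5768, 0.0731, 0.0919]
tool_rot: [0.997, 0.083, -0.0, -0.0]
ft_force: [0.4, -0.5, 0.0]
grip_width: 0.0002
grasp_force: 0.1
```

step_arm:
  rows:
    - [[0, -4, 0], 0]
    - [[0, -8, 0], 0]
    - [[0, -12, 0], 0]
    - [[0, -16, 0], 0]
    - [[0, -19, 0], 0]
    - [[0, -22, 0], 0]
    - [[0, -25, 0], 0]
    - [[0, -25, 0], 0]

```text
clock: 13.4
eef_pos: [0.5729, 0.0966, 0.0919]
tool_rot: [0.996, 0.084, 0.0, -0.0]
ft_force: [0.4, 0.1, 0.4]
grip_width: -0.0003
grasp_force: 0.0
```

```bash
python3 -c "
from h import *
chk('w5')"
```

```text
{'clock': np.float64(13.4), 'eef_pos': array([0.5729, 0.0966, 0.0919]), 'tool_rot': array([ 9.965e-01,  8.380e-02,  0.000e+00, -4.000e-04]), 'ft_force': array([0.4471, 0.0808, 0.3808])}
tcp board [ 49.  147.7]
ring 3416 [ 44.33034266 133.3585289   35.51535848] [ 6.67184341 99.87217875] [ 83.31337648 180.82169467] z [29.92807674 32.38736132 33.56793991]
rail bx [ 85.4575334  106.28014474]
```

View pics/w5.png

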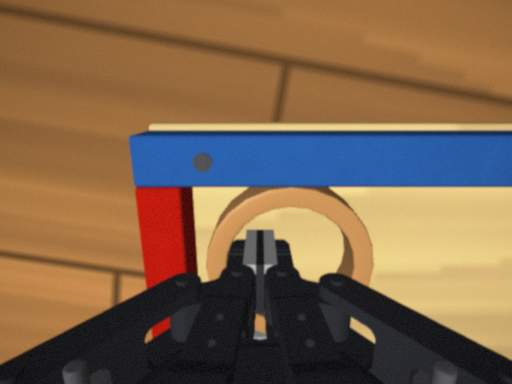

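step_arm:
  rows:
    - [[0, -2, 0], 0]
    - [[0, -4, 0], 0]
    - [[0, -5, 0], 0]
    - [[0, -6, 0], 0]
    - [[0, -6, 0], 0]

```text
clock: 14.08
eef_pos: [0.5723, 0.0995, 0.0919]
tool_rot: [0.996, 0.086, -0.0, -0.001]
ft_force: [0.1, 0.8, -0.0]
grip_width: -0.0
grasp_force: 0.1
```

step_arm:
  rows:
    - [[0, -0.7, 0], 0]
    - [[0, -1.4, 0], 0]
    - [[0, -1.4, 0], 0]

```text
clock: 14.45
eef_pos: [0.5722, 0.1002, 0.0919]
tool_rot: [0.996, 0.086, -0.0, -0.002]
ft_force: [-0.5, 0.1, -0.5]
grip_width: -0.0002
grasp_force: 0.1
```

step_arm:
  rows:
    - [[0, -0.6, 0], 0]
    - [[0, -1.2, 0], 0]
    - [[0, -1.2, 0], 0]

```text
clock: 14.82
eef_pos: [0.5721, 0.1008, 0.0919]
tool_rot: [0.996, 0.087, -0.0, -0.002]
ft_force: [-0.2, -0.5, 0.1]
grip_width: -0.0001
grasp_force: 0.1
```

```bash
python3 -c "
from h import *
print(bot.get_obs()['joint_pos'].round(3));chk()"
```

```text
[ 0.173  0.569 -0.086  0.916  0.004  3.141]
{'clock': np.float64(14.825), 'eef_pos': array([0.5721, 0.1008, 0.0919]), 'tool_rot': array([ 9.962e-01,  8.690e-02, -2.000e-04, -1.900e-03]), 'ft_force': array([-0.1584, -0.4699,  0.1003])}
tcp board [ 48.9 152. ]
ring 3467 [ 44.28697601 137.8554582   35.60450582] [  6.87205664 104.3125491 ] [ 84.60294974 180.99262871] z [29.86498793 32.42986511 33.66340573]
rail bx [ 85.53298418 106.25935499]
```

step_arm:
  rows:
    - [[0, 6, 0], 0]
    - [[0, 11, 0], 0]
    - [[0, 11, 0], -4]
    - [[0, 11, 0], -8]
    - [[0, 11, 0], -10]
    - [[0, 11, 0], -10]

```text
clock: 15.62
eef_pos: [0.5741, 0.0897, 0.0919]
tool_rot: [0.985, 0.173, -0.0, -0.002]
ft_force: [0.0, 0.6, -0.1]
grip_width: -0.0003
grasp_force: 0.0
```

```bash
python3 -c "
from h import *
print(bot.get_obs()['joint_pos'].round(3));chk()"
```

```text
[ 0.154  0.569 -0.086  0.916  0.004  2.948]
{'clock': np.float64(15.625), 'eef_pos': array([0.5741, 0.0897, 0.0919]), 'tool_rot': array([ 0.9849,  0.173 , -0.    , -0.0019]), 'ft_force': array([ 0.0267,  0.6043, -0.0872])}
tcp board [ 49.  140.8]
ring 3499 [ 44.15548937 138.24714087  35.62847482] [ -0.56030992 108.95655585] [ 84.3551516  180.98373587] z [29.20119638 32.39724322 33.78647059]
rail bx [ 85.48792243 106.25176563]
```

step_arm:
  rows:
    - [[0.5, -3, 0], 0]
    - [[1, -6, 0], 0]
    - [[1.6, -9, 0], 0]
    - [[1.6, -9, 0], 0]

```text
clock: 16.18
eef_pos: [0.5724, 0.0993, 0.0919]
tool_rot: [0.985, 0.174, -0.0, -0.002]
ft_force: [-0.1, -0.3, 0.6]
grip_width: 0.0001
grasp_force: 0.0
```

step_arm:
  rows:
    - [[0.2, -1, 0], 0]
    - [[0.4, -2, 0], 0]
    - [[0.4, -2, 0], 0]

```text
clock: 16.55
eef_pos: [0.5722, 0.101, 0.0919]
tool_rot: [0.985, 0.173, 0.0, -0.002]
ft_force: [0.2, -0.6, -1.1]
grip_width: 0.0001
grasp_force: 0.1
```

step_arm:
  rows:
    - [[0.1, -0.5, 0], 0]
    - [[0.2, -1, 0], 0]
    - [[0.2, -1, 0], 0]

```text
clock: 16.92
eef_pos: [0.572, 0.102, 0.0919]
tool_rot: [0.985, 0.173, -0.0, -0.002]
ft_force: [-0.2, -0.1, 0.4]
grip_width: -0.0001
grasp_force: 0.1
```

step_arm:
  rows:
    - [[0.1, -0.5, 0], 0]
    - [[0.2, -1, 0], 0]
    - [[0.2, -1, 0], 0]

```text
clock: 17.3
eef_pos: [0.5718, 0.1031, 0.0919]
tool_rot: [0.985, 0.173, -0.0, -0.002]
ft_force: [0.6, -0.6, 0.5]
grip_width: -0.0002
grasp_force: 0.1
```

```bash
python3 -c "
from h import *
chk('w6')"
```

```text
{'clock': np.float64(17.3), 'eef_pos': array([0.5718, 0.1031, 0.0919]), 'tool_rot': array([ 9.849e-01,  1.734e-01, -1.000e-04, -1.900e-03]), 'ft_force': array([ 0.5734, -0.5821,  0.494 ])}
tcp board [ 49.  154.3]
ring 3132 [ 44.93186277 140.24138321  34.93987413] [  4.42826456 112.30416075] [ 84.31044916 180.98496717] z [28.95495435 32.38908258 33.50689445]
rail bx [ 85.46789182 106.23293045]
```

View pics/w6.png

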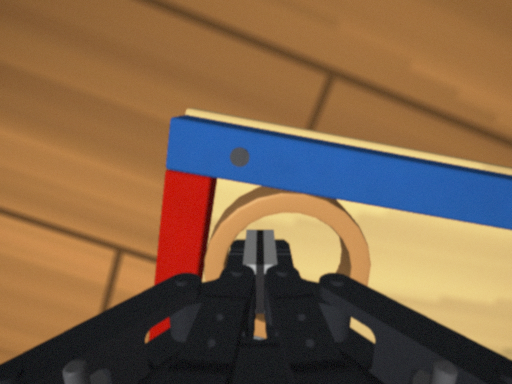

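Ring (left edge ≈ (210,255)) is all but touching the red stop and the rail; I go on until the force shows contact.

step_arm:
  rows:
    - [[0.1, -0.5, 0], 0]
    - [[0.2, -1, 0], 0]
    - [[0.2, -1, 0], 0]

```text
clock: 17.73
eef_pos: [0.5717, 0.1039, 0.0919]
tool_rot: [0.985, 0.173, -0.0, -0.002]
ft_force: [-0.2, -0.9, 0.5]
grip_width: -0.0001
grasp_force: 0.5
```

step_arm:
  rows:
    - [[0.1, -0.4, 0], 0]
    - [[0.15, -0.8, 0], 0]
    - [[0.15, -0.8, 0], 0]

```text
clock: 18.1
eef_pos: [0.5717, 0.1044, 0.0919]
tool_rot: [0.985, 0.173, 0.0, -0.001]
ft_force: [0.6, -3.2, 0.0]
grip_width: -0.0001
grasp_force: 1.6
```

step_arm:
  rows:
    - [[-0.6, 3.5, 0], 0]
    - [[-1.2, 6.9, 0], 0]
    - [[2, 7.2, 0], 0]
    - [[4.8, 7.4, 0], 0]
    - [[4.8, 7.4, 0], 0]

```text
clock: 18.73
eef_pos: [0.5789, 0.0998, 0.0919]
tool_rot: [0.985, 0.173, 0.0, -0.002]
ft_force: [0.2, -0.1, 0.3]
grip_width: 0.0002
grasp_force: 0.0
```

step_arm:
  rows:
    - [[0.4, -0.3, 0], 0]
    - [[0.8, -0.6, 0], 0]
    - [[1.2, -0.9, 0], 0]
    - [[1.2, -0.9, 0], 0]

```text
clock: 19.23
eef_pos: [0.5794, 0.1008, 0.0919]
tool_rot: [0.985, 0.173, 0.0, -0.002]
ft_force: [0.8, -0.6, 0.0]
grip_width: -0.0
grasp_force: 0.0
```

step_arm:
  rows:
    - [[0.4, -0.3, 0], 0]
    - [[0.8, -0.6, 0], 0]
    - [[0.8, -0.6, 0], 0]

```text
clock: 19.6
eef_pos: [0.5799, 0.1015, 0.0919]
tool_rot: [0.985, 0.173, -0.0, -0.002]
ft_force: [-0.2, 0.1, 0.9]
grip_width: 0.0
grasp_force: 0.2
```

step_arm:
  rows:
    - [[0.4, -0.3, 0], 0]
    - [[0.8, -0.6, 0], 0]
    - [[0.8, -0.6, 0], 0]

```text
clock: 19.98
eef_pos: [0.5802, 0.1021, 0.0918]
tool_rot: [0.985, 0.173, -0.0, -0.002]
ft_force: [-1.5, -2.1, -0.3]
grip_width: -0.0001
grasp_force: 1.3
```

step_arm:
  rows:
    - [[-3, 2, 0], 0]
    - [[-6, 4.2, 0], 0]
    - [[-9.3, 6.5, 0], 0]
    - [[-9.3, 6.5, -15], 0]
    - [[-9.3, 6.5, -35], 0]
    - [[-9.3, 6.5, -65], 0]
    - [[-9.3, 6.5, -95], 0]
    - [[-9.3, 6.5, -125], 0]
    - [[-50, 6.5, -150], 0]
    - [[-95, 6.5, -180], 0]
    - [[-140, 6.5, -200], 0]
    - [[-140, 6.5, -200], 0]

```text
clock: 21.48
eef_pos: [0.4499, 0.0472, 0.2951]
tool_rot: [0.985, 0.173, 0.002, -0.002]
ft_force: [1.3, 0.3, -0.2]
grip_width: -0.0
grasp_force: 0.0
```

```bash
python3 - <<'E'
from h import *
chk('w7')
p,d=bot.camera('top');W=cloud('top',d);z=np.load('top.npz')
print(np.abs(p.astype(int)-z['p']).max(2)[225:245,240:262].mean())
E
```

```text
{'clock': np.float64(21.475), 'eef_pos': array([0.4499, 0.0472, 0.2951]), 'tool_rot': array([ 0.9849,  0.1729,  0.0025, -0.0017]), 'ft_force': array([ 1.2683,  0.328 , -0.1883])}
tcp board [-80.5 119.3]
ring 2537 [ 42.96445083 139.68581253  34.8378213 ] [ 3.60289197 99.62142142] [ 84.35093133 180.96292582] z [30.23799239 32.59569655 33.99750492]
rail bx [ 84.1390756  105.53465086]
68.725
```

View pics/w7.png

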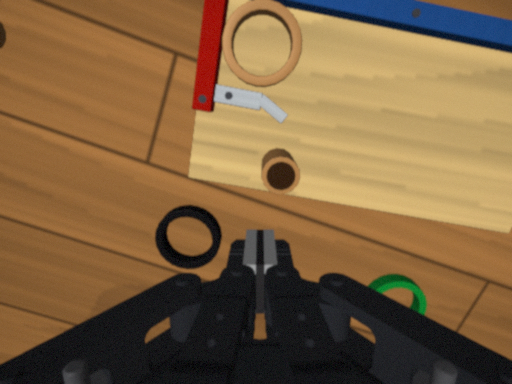

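The picture shows the ring (262,42) in the corner against the red stop and the blue rail. The core is still standing at (280,172) and the gripper is clear.

```bash
python3 -c "
from workcell import bot
print(bot.job_done())"
```

```text
the job is handed in; nothing more can be done
None
```

The ring was slid to the blue rail and dragged along it into the corner pocket, with force readings showing contact with both the rail and the end stop; the last picture showed it still there with the gripper clear, and the job is handed in.

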